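Shim the rocking bench scale

TASK

The bench scale rocks because one of its feet has lost its rubber boot and hangs clear of the table. With the fingertips, push the wooden wedge, thin edge first, in under that short foot until it is snug and the scale no longer rocks but still stands level; then press down on the corner lug right above that foot to check that it stays still, and take the hand away. Slide the wedge along the table and do not pick it up, do not lift the scale or push it along, and leave the syrup bottle, the tub and the spoon alone.

Things in the scene. Friction and masses are not known exactly. Their poses are not given: they have to be found in the camera images.
- scale: Loose bench scale, 2.4 kg: white chassis 190 x 190 mm, underside 28 and top 44 mm up; steel platter 165 mm square, top at 58 mm; grey indicator (to 105 mm) on its +x side. A 48 mm round lug at each corner, 100 mm from the middle in x and y, carries a foot. It stands level on three rubber domes; a few N on the short corner tip it. Origin: on the table under the middle, z up.
- short_foot (a point): Lowest point of the short foot, at the scale's (-x, -y) corner: a bare steel dome of 20 mm diameter on a 12 mm stem under the lug, its bottom 9 mm above the table while the scale is level. Nothing else there is lower than 28 mm. Axes as scale.
- short_lug (a point): Middle of the flat top of the white lug above the short foot (48 mm diameter, 44 mm above the table): the place to press. The platter's corner, 35 mm away, stands 14 mm higher. Axes as scale.
- wedge: Loose dark wooden wedge, 50 g, flat on the table: 100 mm along its x, 60 mm wide in y. Its height falls evenly from 18 mm at the heel (-x) over 10 mm at the middle to 2 mm at the thin edge (+x). Origin: middle of the underside. Starts with its thin edge roughly towards the short foot, 75 to 105 mm short, up to 25 mm to one side, turned up to 0.25 rad. Friction holds it in once snug.
- wedge_seat (a point): Point on the wedge's slope, 9 mm up, 6 mm ahead (+x) of its middle: it first bears on the short foot when this point reaches the foot. The push then grows from under 1 N to several newtons. Pushed much further (15 mm or more) it starts to lift the scale out of level or to shove it along. Axes as wedge.
- wedge_heel (a point): Middle of the wedge's upright heel face (18 mm high, 60 mm wide), 9 mm above the table: the face to push. Axes as wedge.
- syrup: Bystander: amber bottle of 64 mm diameter, 160 mm high. Origin: middle of its underside.
- tub: Bystander: white round jar of 90 mm diameter, 60 mm high. Origin: middle of its underside.
- spoon: Bystander: steel spoon with a wooden handle, about 200 mm long, lying flat. Origin: under its middle, its length along x.
Not all that is in view belongs to the job. Of the things that look like the wedge, take the one that is farthest from the robot's base at the start.

How it is judged:
By the outcome, as a careful person would: the job done as asked, in the order asked, and still so for the second after the job is handed in, with the robot touching nothing.
It also fails if it takes over 61 s, if anything falls off the work surface, if the arm or the gripper's body presses on something with over 40 N, if the wrist force passes 120 N, or if a joint passes its speed limit or range.

ROBOT

A 6-joint arm with a two-finger parallel gripper is mounted at the origin on the work surface. World frame = base frame: x ahead of the robot, y to its left, z up, the work surface at z = 0. Lengths are in m, angles in rad, forces in N, time in s.
With the tool pointing down it reaches from about 0.35 to 0.85 m from the base axis. Payload 8.1 kg.
Tool frame: the origin (TCP) lies at the very end of the fingers, on their centre line; the grasp point (between the pads) lies 19 mm behind it (robot.pinch_z is the z of the grasp point in the tool frame, in m); z points along the fingers, y is the direction in which the jaws open and shut (so a half turn about z gives the same grasp; the last joint's range is limited). The gripper opens to 93 mm and grips with 3 to 60 N. Pads are 15 mm wide; open, the fingers measure 128 mm over their backs; the gripper's body (75 mm by 188 mm) begins 65 mm behind the grasp point.
Start: joints at [1.225, 0.13, 1.488, -0, 1.523, -0.085], TCP at [0.155, 0.58, 0.179] pointing down, gripper open.
Joint ranges: [-2.96, 2.96], [-0.89, 2.26], [0.02, 2.5], [-1.34, 4.48], [0, 2.73], [-2.66, 2.66]. Speed limits (rad/s): [2.39, 2.39, 2.79, 3.14, 3.14, 3.14].

INTERFACE

Orientations are given as a rotation vector (axis times angle).
In Python, from plant import robot gives the robot as it stands.
- The arm moves only by the tool drive_tool, never from a script. Its argument "steps" is a list of rows, each an object of numbers: "jaw": the opening, from 0 (shut) to 1 (fully open); "tx", "ty", "tz": the shift along the tool's x, y, z scaled (see below); "turn": the turn about the tool's z scaled (see below). A call has 1 to 12 rows; each row is the pose to reach, as a shift and turn from the pose commanded when the call began, along the tool's axes at that moment, turning the shorter way round; what a row does not reach only later rows make up. The controller multiplies each number of a shift by 0.3 m and each number of a turn by 180 degrees. A row lasts 1/10 s, in which the tool goes at most 50 mm and 8.59 degrees, less where a joint would pass 70% of its speed; a pose out of reach is approached as far as the arm can. A call with a number of a shift or a turn outside -1 to 1 is refused whole. A call with a gripper value outside its range is refused whole. The fingers move at their own pace and stop on an object; "force" is the grip in N (left out, the last holds). Time passes only in rows, so rows that repeat a pose let the fingers close. It gives the time, the measured TCP pose, the force and the opening at its end, in the units of the state.
- robot.read_state(): the state, without advancing time (a new reading comes with each control period).
- robot.read_camera(name): name is "scene" or "top"; returns (picture, depth): 400x640x3 uint8, blue, green, red; 400x640 float32, m along the optical axis (not along the pixel's ray), 0 where there is no reading.
- robot.get_calibration(name): a dict with "fx", "fy", "cx", "cy" (pixels), "eye" and "attitude" of the camera in the world. Camera axes: x right, y down, z forward; pixel columns grow to the right and rows downward; lengths in m; the calibration is good to about 2 mm. A picture is of the moment at which its call begins. get_calibration takes no time and is no camera call.
- robot.close_job(): hands the job in, once; it reports no verdict.
The state is a dict: "t": time; "q": joint angles; "dq": joint speeds; "joint_torque": joint torques, N m; "tool_pos": TCP position; "orientation": TCP orientation; "force": force on the tool from outside, world axes, zero at the start; "wrist_torque": the same for the moment, N m; "opening": finger opening in m.
Only numpy, scipy, OpenCV 4.12 (cv2) and the standard library are available. Lean on these libraries where they do the work, as an engineer would, in place of code of your own. Each camera call takes 0.05 s, during which the arm holds its last target.

## Working session

There is one attempt and no reset: what is moved stays moved. The work goes in short steps, Python scripts to look and compute and a tool call to move; the robot and the scene stay as the last step left them, time stands still between calls to the robot, and variables do not carry over. Pictures are saved under pics/ and viewed, and the job is handed in when it is done.

Besides the shell and the picture viewer there is one more tool, called after ">>>" by a JSON object that holds its "fn" and its "kwargs", one argument or row to a line. drive_tool: Moves the arm, as the interface text tells. Its arguments: {"type":"object","properties":{"steps":{"type":"array"},"force":{"type":"number"}},"required":["steps"]}

```bash
ls; mkdir -p pics
python3 - <<'E'
from plant import robot
import cv2,numpy as np
for n in("scene","top"):
    p,d=robot.read_camera(n); cv2.imwrite(f"pics/{n}0.png",p); np.savez(f"{n}0.npz",p=p,d=d)
    print(n,robot.get_calibration(n))
print(robot.read_state(),robot.pinch_z)
E
```

```text
pics
scene {'fx': 476.66072576657547, 'fy': 476.66072576657547, 'cx': 314.9703620476066, 'cy': 197.00859185742394, 'eye': array([1.149543  , 0.69961863, 0.81390826]), 'attitude': array([-0.82368802, -2.4555119 ,  1.18403984])}
top {'fx': 392.2931907704092, 'fy': 392.2931907704092, 'cx': 328.8443809838624, 'cy': 192.53663979536327, 'eye': array([ 0.40994751, -0.04908595,  1.10876927]), 'attitude': array([-2.15555921,  2.1680409 , -0.15540304])}
{'t': 0.1, 'q': array([ 1.22459696e+00,  1.31068370e-01,  1.48920125e+00,  8.59898900e-06,
        1.52302013e+00, -8.54208209e-02]), 'dq': array([ 0.00037353, -0.00231318, -0.00384758,  0.00056393, -0.00020839,
       -0.00136257]), 'joint_torque': array([ 1.50657550e-03, -5.61340392e+01, -4.93098092e+01,  7.70685752e-02,
        2.91302166e-02, -9.09764168e-06]), 'tool_pos': array([0.1544819 , 0.57914939, 0.17798579]), 'orientation': array([-4.08422420e-01, -3.11455499e+00,  2.60075806e-03]), 'force': array([-0.76875141,  0.8521331 , -0.48362929]), 'wrist_torque': array([-0.0012079 ,  0.02518297,  0.00665023]), 'opening': 0.09302118649756978} -0.0188
```

View pics/scene0.png

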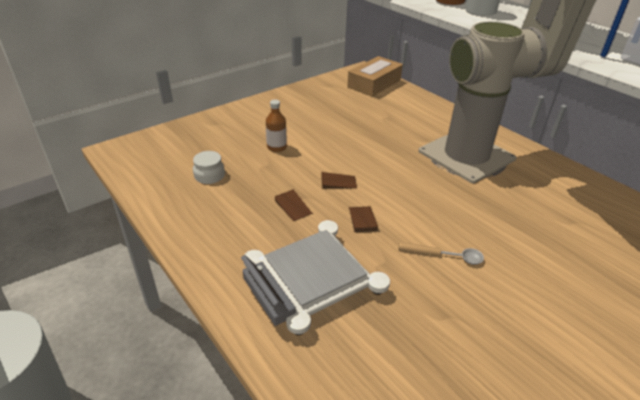

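View pics/top0.png

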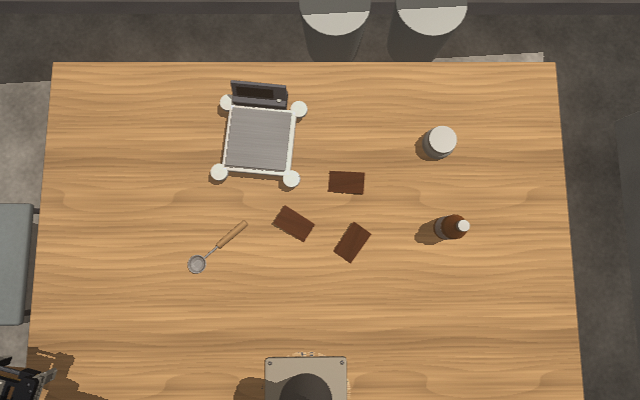

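```bash
cat > h.py <<'E'
import numpy as np,cv2
from scipy.spatial.transform import Rotation as R
from plant import robot
def ray(n,uv):
    c=robot.get_calibration(n);uv=np.atleast_2d(uv).astype(float)
    v=np.c_[(uv[:,0]-c['cx'])/c['fx'],(uv[:,1]-c['cy'])/c['fy'],np.ones(len(uv))]
    return np.array(c['eye']),v@R.from_rotvec(c['attitude']).as_matrix().T
def onplane(n,uv,z):
    e,v=ray(n,uv); s=(z-e[2])/v[:,2]; s=np.atleast_1d(s); return e+v*s[:,None]
def cloud(n,d):
    c=robot.get_calibration(n);u,v=np.meshgrid(np.arange(d.shape[1]),np.arange(d.shape[0]))
    e,r=ray(n,np.c_[u.ravel(),v.ravel()]); return (e+r*d.reshape(-1,1)).reshape(d.shape+(3,))
E
python3 - <<'E'
from h import *
ims=[]
for n,(x0,x1,y0,y1) in dict(top=(200,400,70,270),scene=(230,430,160,340)).items():
    f=np.load(n+'0.npz');p,d=f['p'],f['d'];P=cloud(n,d)
    m=((p.max(2)<110)&(p[...,2]>p[...,0]*1.5)).astype(np.uint8)
    k,l,s,ce=cv2.connectedComponentsWithStats(m)
    for i in range(1,k):
        if s[i,4]>150:
            q=P[l==i]; c=ce[i]
            if abs(np.median(q[:,2]))>.1: continue
            cn=[a for a in cv2.findContours((l==i).astype(np.uint8),0,2)[0]]
            r=cv2.minAreaRect(max(cn,key=len))
            A=np.c_[q[:,:2]-q[:,:2].mean(0),np.ones(len(q))];g=np.linalg.lstsq(A,q[:,2],rcond=None)[0]
            print(n,s[i],c.round(1),np.median(q,0).round(4),'grad',g.round(3),r, 'corners',onplane(n,cv2.boxPoints(r),.01)[:,:2].round(3).tolist())
    # white lugs
    w=((p.min(2)>165)).astype(np.uint8); w=cv2.morphologyEx(w,cv2.MORPH_OPEN,np.ones((7,7)))
    k,l,s,ce=cv2.connectedComponentsWithStats(w)
    for i in range(1,k):
        if 60<s[i,4]<700 and np.median(P[l==i][:,2])<.12 and np.median(P[l==i][:,2])>-.05:
            print(n,'lug',s[i],ce[i].round(1),np.median(P[l==i],0).round(4),onplane(n,ce[i],.044).round(4))
    cv2.imwrite(f'pics/{n}crop.png',cv2.resize(p[y0:y1,x0:x1],None,fx=3,fy=3,interpolation=2)) if 1 else 0
E
```

```text
top [237  87  36  11 210] [253.5  91.8] [0.8207 0.1414 0.0812] grad [ 1.675 -0.179  0.081] ((254.44935607910156, 92.08255767822266), (35.6480827331543, 7.969923973083496), 4.969740867614746) corners [[0.841, 0.201], [0.865, 0.2], [0.855, 0.096], [0.831, 0.098]]
top [328 171  36  24 743] [346.2 182.3] [ 0.5808 -0.1151  0.0093] grad [-2.695  0.462  0.018] ((345.8551940917969, 182.46206665039062), (34.7634391784668, 22.07948112487793), 3.3664608001708984) corners [[0.552, -0.063], [0.615, -0.067], [0.609, -0.166], [0.546, -0.161]]
top [272 206  42  36 792] [292.8 223.5] [0.4642 0.035  0.0089] grad [-0.102 -0.167  0.012] ((292.817626953125, 223.9293975830078), (36.277442932128906, 22.62546730041504), 32.47119140625) corners [[0.465, 0.095], [0.518, 0.061], [0.463, -0.024], [0.411, 0.009]]
top [334 222  37  41 778] [351.5 241.8] [ 0.4131 -0.1269  0.0093] grad [0.644 1.47  0.018] ((351.3846130371094, 241.92306518554688), (22.188007354736328, 36.055511474609375), 33.6900634765625) corners [[0.389, -0.074], [0.472, -0.131], [0.437, -0.182], [0.355, -0.125]]
top [   4  347  104   53 1727] [ 5
[... 3102 characters left out ...]
664451599121, 46.469627380371094), 81.38435363769531) corners [[0.68, 0.194], [0.586, 0.24], [0.616, 0.279], [0.706, 0.234]]
scene lug [510   6  16  20 214] [518.2  14. ] [-1.0657 -0.5648  0.1031] [[-1.2374 -0.6607  0.044 ]]
scene lug [195 152  23  13 260] [206.1 158.1] [ 0.6975 -0.3806  0.0584] [[ 0.6888 -0.401   0.044 ]]
scene lug [320 221  16  11 159] [327.7 226. ] [0.5888 0.0372 0.0422] [[0.5903 0.0391 0.044 ]]
scene lug [249 250  15  12 157] [256.1 255.6] [0.7816 0.0193 0.0421] [[0.7826 0.0213 0.044 ]]
scene lug [369 272  20  16 274] [378.3 279.6] [0.6103 0.2378 0.0423] [[0.6111 0.2388 0.044 ]]
scene lug [292 310  17  19 260] [300.5 319.8] [0.8054 0.2228 0.0427] [[0.8063 0.2234 0.044 ]]
```

View pics/topcrop.png

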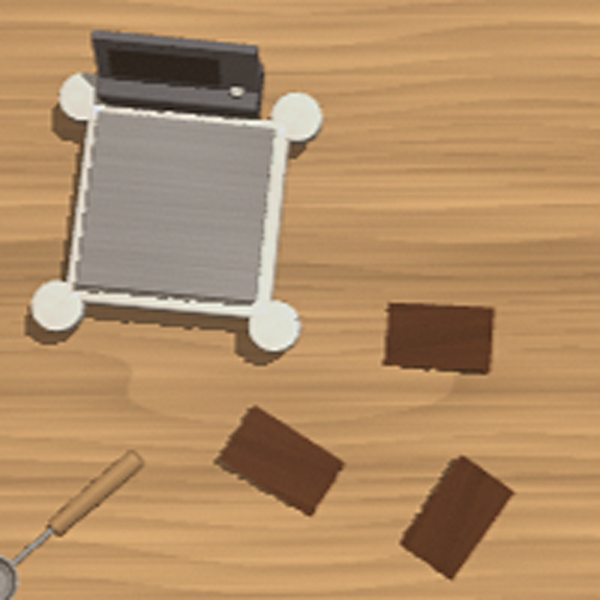

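View pics/scenecrop.png

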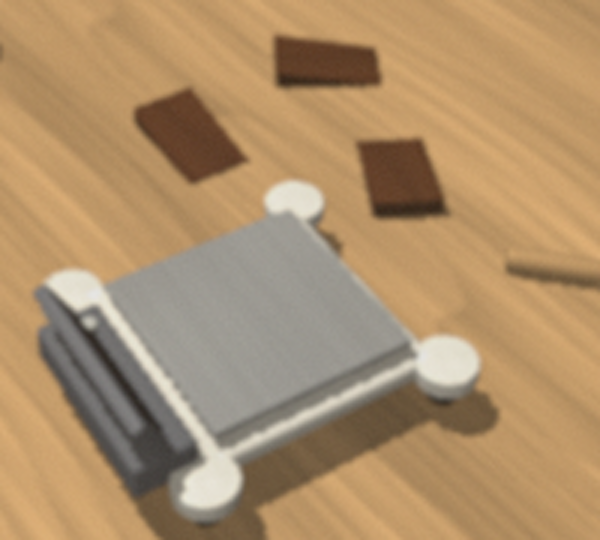

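```bash
cat > w.py <<'E'
from h import *
def wedge(n,p,d,near):
    P=cloud(n,d)
    m=((p.max(2)<125)&(p[...,2]>p[...,0]*1.5)).astype(np.uint8)
    k,l,s,ce=cv2.connectedComponentsWithStats(m)
    b=None
    for i in range(1,k):
        if s[i,4]>150:
            q=np.median(P[l==i],0)
            if np.linalg.norm(q[:2]-near)<.03: b=i
    M=(l==b).astype(np.uint8); E=cv2.erode(M,np.ones((5,5)))>0
    q=P[E]; A=np.c_[q[:,:2]-near,np.ones(len(q))];g=np.linalg.lstsq(A,q[:,2],rcond=None)[0]
    r=cv2.minAreaRect(max(cv2.findContours(M,0,1)[0],key=len))
    return M,q,g,r,P
E
python3 - <<'E'
from w import *
for n in('top','scene'):
    f=np.load(n+'0.npz');M,q,g,r,P=wedge(n,f['p'],f['d'],np.array([.581,-.115]))
    print(n,'grad',g,'z range',q[:,2].min(),q[:,2].max(),len(q))
    bx=cv2.boxPoints(r)
    for z in(.002,.018): print(z,onplane(n,bx,z)[:,:2].round(4).tolist())
    # other candidates + bottle
f=np.load('top0.npz');p,d=f['p'],f['d'];P=cloud('top',d)
print('bottle',P[226,463],P[228,448],onplane('top',[[463,226]],.16))
E
```

```text
top grad [-2.78752172  0.41937509  0.01493883] z range -0.0013657608351167472 1.1087692727369542 531
0.002 [[0.5533, -0.0633], [0.6177, -0.0675], [0.6113, -0.1678], [0.5469, -0.1629]]
0.018 [[0.5512, -0.0631], [0.6147, -0.0672], [0.6084, -0.1661], [0.5449, -0.1612]]
scene grad [0.905895   0.23585676 0.00213414] z range -0.001481493409759782 0.8139082585133354 375
0.002 [[0.6086, -0.1749], [0.5372, -0.1959], [0.5623, -0.0633], [0.6282, -0.0482]]
0.018 [[0.6193, -0.1577], [0.5492, -0.1782], [0.5739, -0.0483], [0.6384, -0.0334]]
bottle [ 0.44926353 -0.38823933  0.1604278 ] [ 0.44650059 -0.36755085  0.11011354] [[ 0.44928126 -0.38839232  0.16      ]]
```

```bash
sed -i 's/E=cv2.erode(M,np.ones((5,5)))>0/E=(cv2.erode(M,np.ones((5,5)))>0)\&(d>.3)/' w.py
python3 - <<'E'
from w import *
for n in('top','scene'):
    f=np.load(n+'0.npz');M,q,g,r,P=wedge(n,f['p'],f['d'],np.array([.581,-.115]))
    print(n,'grad',g,'z',np.percentile(q[:,2],[2,50,98]),len(q))
    c=max(cv2.findContours(M,0,1)[0],key=len)
    a=cv2.approxPolyDP(c,3,True)[:,0]; print(a.tolist())
    for z in(.002,.018): print(z,onplane(n,a,z)[:,:2].round(4).tolist())
E
```

```text
top grad [-0.00231247 -0.16210977  0.00943527] z [0.00117871 0.00947788 0.01794191] 528
[[330, 171], [328, 191], [362, 193], [364, 173]]
0.002 [[0.6153, -0.0698], [0.5575, -0.0637], [0.5513, -0.1605], [0.6091, -0.1673]]
0.018 [[0.6123, -0.0695], [0.5554, -0.0635], [0.5493, -0.1589], [0.6062, -0.1656]]
scene grad [ 0.00135849 -0.15293208  0.00842065] z [0.00045878 0.00846882 0.01599155] 374
[[275, 197], [293, 220], [311, 213], [293, 190]]
0.002 [[0.6015, -0.1763], [0.6175, -0.0685], [0.5631, -0.0632], [0.5434, -0.1728]]
0.018 [[0.6123, -0.1591], [0.628, -0.0534], [0.5746, -0.0481], [0.5553, -0.1556]]
```

```bash
cat > go.py <<'E'
from h import *
def rel(target,yaw_y=None):
    s=robot.read_state(); Rm=R.from_rotvec(s['orientation']).as_matrix()
    d=Rm.T@(np.array(target)-s['tool_pos'])
    out=d/.3
    ty=Rm[:,1]; a=np.arctan2(ty[1],ty[0])
    t=None
    if yaw_y is not None:
        t=-(yaw_y-a); t=(t+np.pi)%(2*np.pi)-np.pi; t/=np.pi
    print('pos',s['tool_pos'].round(4),'F',s['force'].round(2),'t',s['t'],'q',s['q'].round(2),'Rz',Rm[:,2].round(3),'open',s['opening'])
    print('shift(scaled)',out.round(4),'turn',t)
E
python3 -c "
from go import *
rel([.577,-.205,.12],-.064); rel([.45,.18,.17],-.064)"
```

```text
pos [0.1545 0.5791 0.178 ] F [-0.77  0.85 -0.48] t 0.1 q [ 1.22  0.13  1.49  0.    1.52 -0.09] Rz [-0.001 -0.002 -1.   ] open 0.09302118649756978
shift(scaled) [-2.0347 -2.162   0.1966] turn 0.43736335281282296
pos [0.1545 0.5791 0.178 ] F [-0.77  0.85 -0.48] t 0.1 q [ 1.22  0.13  1.49  0.    1.52 -0.09] Rz [-0.001 -0.002 -1.   ] open 0.09302118649756978
shift(scaled) [-1.2948 -1.0315  0.0282] turn 0.43736335281282296
```

>>> {"fn": "drive_tool", "kwargs": {
  "steps": [
    {"tx": -0.94,"ty": -1,"tz": 0,"turn": 0.437,"jaw": 0.2},
    {"tx": -0.94,"ty": -1,"tz": 0,"turn": 0.437,"jaw": 0.2},
    {"tx": -0.94,"ty": -1,"tz": 0,"turn": 0.437,"jaw": 0.2},
    {"tx": -0.94,"ty": -1,"tz": 0,"turn": 0.437,"jaw": 0.2},
    {"tx": -0.94,"ty": -1,"tz": 0,"turn": 0.437,"jaw": 0.2},
    {"tx": -0.94,"ty": -1,"tz": 0,"turn": 0.437,"jaw": 0.2},
    {"tx": -0.94,"ty": -1,"tz": 0,"turn": 0.437,"jaw": 0.2},
    {"tx": -0.94,"ty": -1,"tz": 0,"turn": 0.437,"jaw": 0.2},
    {"tx": -0.94,"ty": -1,"tz": 0,"turn": 0.437,"jaw": 0.2},
    {"tx": -0.94,"ty": -1,"tz": 0,"turn": 0.437,"jaw": 0.2},
    {"tx": -0.94,"ty": -1,"tz": 0,"turn": 0.437,"jaw": 0.2},
    {"tx": -0.94,"ty": -1,"tz": 0,"turn": 0.437,"jaw": 0.2}
  ]
}}

```text
t: 1.3
tool_pos: [0.3492, 0.218, 0.1788]
orientation: [-2.285, -2.155, 0.001]
force: [-0.2, 0.8, 0.6]
opening: 0.0186
```

```bash
python3 -c "
from go import *
rel([.577,-.205,.10],-.064)"
```

```text
pos [0.3492 0.218  0.1788] F [-0.16  0.82  0.62] t 1.3 q [ 0.43 -0.4   1.97  0.    1.57  0.49] Rz [-0.001  0.    -1.   ] open 0.018551085537911873
shift(scaled) [-1.3633  0.8405  0.2619] turn 0.0017788484465307535
```

>>> {"fn": "drive_tool", "kwargs": {
  "steps": [
    {"tx": -1,"ty": 0.82,"tz": 0.1},
    {"tx": -1,"ty": 0.82,"tz": 0.1},
    {"tx": -1,"ty": 0.82,"tz": 0.1},
    {"tx": -1,"ty": 0.82,"tz": 0.1},
    {"tx": -1,"ty": 0.82,"tz": 0.1},
    {"tx": -1,"ty": 0.82,"tz": 0.1},
    {"tx": -1,"ty": 0.82,"tz": 0.1},
    {"tx": -1,"ty": 0.82,"tz": 0.1},
    {"tx": -1,"ty": 0.82,"tz": 0.1},
    {"tx": -1,"ty": 0.82,"tz": 0.1}
  ]
}}

```text
schema error: expected keys jaw, tx, ty, tz, turn
```

```bash
python3 -c "
from go import *
rel([.577,-.205,.006],-.064)"
```

```text
pos [0.3492 0.218  0.1788] F [-0.16  0.82  0.62] t 1.3 q [ 0.43 -0.4   1.97  0.    1.57  0.49] Rz [-0.001  0.    -1.   ] open 0.018551085537911873
shift(scaled) [-1.3634  0.8407  0.5752] turn 0.0017788484465307535
```

>>> {"fn": "drive_tool", "kwargs": {
  "steps": [
    {"tx": -1,"ty": 0.82,"tz": 0.1,"turn": 0,"jaw": 0.2},
    {"tx": -1,"ty": 0.82,"tz": 0.1,"turn": 0,"jaw": 0.2},
    {"tx": -1,"ty": 0.82,"tz": 0.1,"turn": 0,"jaw": 0.2},
    {"tx": -1,"ty": 0.82,"tz": 0.1,"turn": 0,"jaw": 0.2},
    {"tx": -1,"ty": 0.82,"tz": 0.1,"turn": 0,"jaw": 0.2},
    {"tx": -1,"ty": 0.82,"tz": 0.1,"turn": 0,"jaw": 0.2},
    {"tx": -1,"ty": 0.82,"tz": 0.1,"turn": 0,"jaw": 0.2},
    {"tx": -1,"ty": 0.82,"tz": 0.1,"turn": 0,"jaw": 0.2},
    {"tx": -1,"ty": 0.82,"tz": 0.1,"turn": 0,"jaw": 0.2},
    {"tx": -1,"ty": 0.82,"tz": 0.1,"turn": 0,"jaw": 0.2}
  ]
}}

```text
t: 2.3
tool_pos: [0.5764, -0.0966, 0.1479]
orientation: [-2.286, -2.152, 0.001]
force: [-0.2, 0.4, -1.1]
opening: 0.0191
```

```bash
python3 -c "
from go import *
rel([.577,-.205,.06],-.064)"
```

```text
pos [ 0.5764 -0.0966  0.1479] F [-0.23  0.43 -1.09] t 2.3 q [-0.25  0.11  1.57  0.    1.47 -0.19] Rz [-0.002  0.001 -1.   ] open 0.0190568300225444
shift(scaled) [-0.3606  0.0244  0.2925] turn 0.0010836633385762097
```

>>> {"fn": "drive_tool", "kwargs": {
  "steps": [
    {"tx": -0.36,"ty": 0.024,"tz": 0.1,"turn": 0,"jaw": 0.2},
    {"tx": -0.36,"ty": 0.024,"tz": 0.1,"turn": 0,"jaw": 0.2},
    {"tx": -0.36,"ty": 0.024,"tz": 0.1,"turn": 0,"jaw": 0.2},
    {"tx": -0.36,"ty": 0.024,"tz": 0.25,"turn": 0,"jaw": 0.2},
    {"tx": -0.36,"ty": 0.024,"tz": 0.36,"turn": 0,"jaw": 0.2},
    {"tx": -0.36,"ty": 0.024,"tz": 0.43,"turn": 0,"jaw": 0.2},
    {"tx": -0.36,"ty": 0.024,"tz": 0.46,"turn": 0,"jaw": 0.2},
    {"tx": -0.36,"ty": 0.024,"tz": 0.46,"turn": 0,"jaw": 0.2}
  ]
}}

```text
t: 3.1
tool_pos: [0.5762, -0.2038, 0.0101]
orientation: [-2.286, -2.152, 0.001]
force: [0.2, -0.7, 0.2]
opening: 0.0186
```

Run:
```python
from go import *
rel([.5785,-.172,.006],-.064)
for n in("scene","top"):
    p,d=robot.read_camera(n); np.savez(f"{n}1.npz",p=p,d=d)
    b=(230,430,160,340) if n=='scene' else (200,400,70,270)
    cv2.imwrite(f'pics/{n}1.png',cv2.resize(p[b[2]:b[3],b[0]:b[1]],None,fx=3,fy=3,interpolation=2))
```

```text
pos [ 0.5762 -0.2038  0.0101] F [ 0.19 -0.74  0.24] t 3.1 q [-0.42  0.3   1.61  0.    1.23 -0.36] Rz [-0.002  0.001 -1.   ] open 0.01856875706304339
shift(scaled) [0.1062 0.0014 0.0137] turn 0.0011023023341611676
```

View pics/top1.png

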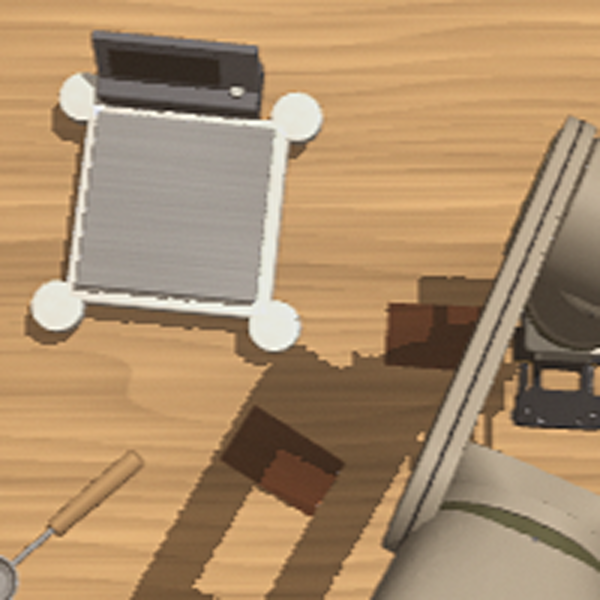

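View pics/scene1.png

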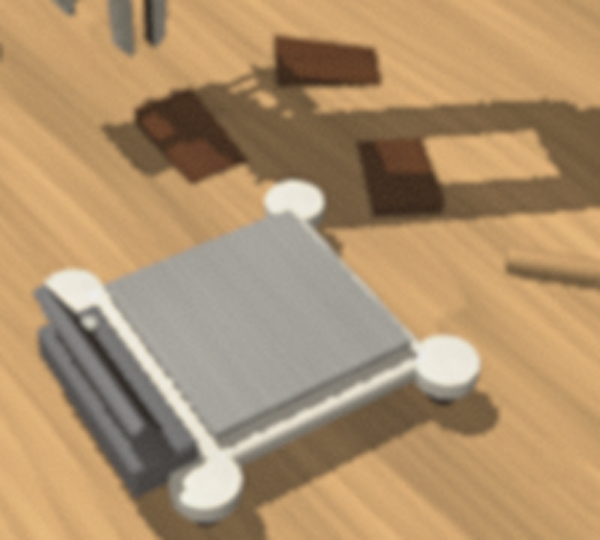

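>>> {"fn": "drive_tool", "kwargs": {
  "steps": [
    {"tx": 0.05,"ty": 0.003,"tz": 0.012,"turn": 0,"jaw": 0.2},
    {"tx": 0.1,"ty": 0.003,"tz": 0.012,"turn": 0,"jaw": 0.2},
    {"tx": 0.14,"ty": 0.002,"tz": 0.012,"turn": 0,"jaw": 0.2},
    {"tx": 0.18,"ty": 0.001,"tz": 0.012,"turn": 0,"jaw": 0.2},
    {"tx": 0.22,"ty": 0,"tz": 0.012,"turn": 0,"jaw": 0.2},
    {"tx": 0.26,"ty": -0.001,"tz": 0.012,"turn": 0,"jaw": 0.2},
    {"tx": 0.3,"ty": -0.002,"tz": 0.012,"turn": 0,"jaw": 0.2},
    {"tx": 0.34,"ty": -0.003,"tz": 0.012,"turn": 0,"jaw": 0.2},
    {"tx": 0.37,"ty": -0.004,"tz": 0.012,"turn": 0,"jaw": 0.2},
    {"tx": 0.37,"ty": -0.004,"tz": 0.012,"turn": 0,"jaw": 0.2}
  ]
}}

```text
t: 4.2
tool_pos: [0.5826, -0.0938, 0.0072]
orientation: [-2.289, -2.152, -0.0]
force: [-0.7, 0.5, -0.8]
opening: 0.0184
```

Run:
```python
from go import *
rel([.585,-.030,.006],-.064)
for n in("scene","top"):
    p,d=robot.read_camera(n); np.savez(f"{n}2.npz",p=p,d=d)
    b=(230,430,160,340) if n=='scene' else (200,400,70,270)
    cv2.imwrite(f'pics/{n}2.png',cv2.resize(p[b[2]:b[3],b[0]:b[1]],None,fx=3,fy=3,interpolation=2))
```

```text
pos [ 0.5826 -0.0938  0.0072] F [-0.66  0.49 -0.76] t 4.2 q [-0.25  0.25  1.68  0.    1.21 -0.19] Rz [-0.  0. -1.] open 0.018437493251923044
shift(scaled) [ 0.2127 -0.0051  0.0042] turn 0.0007440159863710841
```

View pics/top2.png

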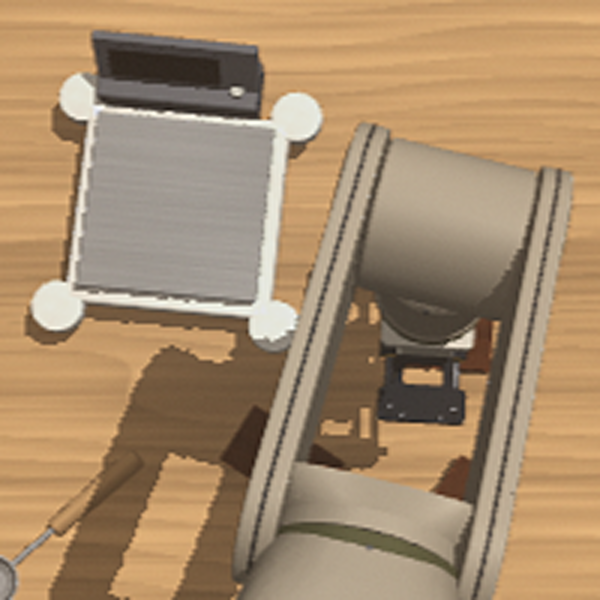

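View pics/scene2.png

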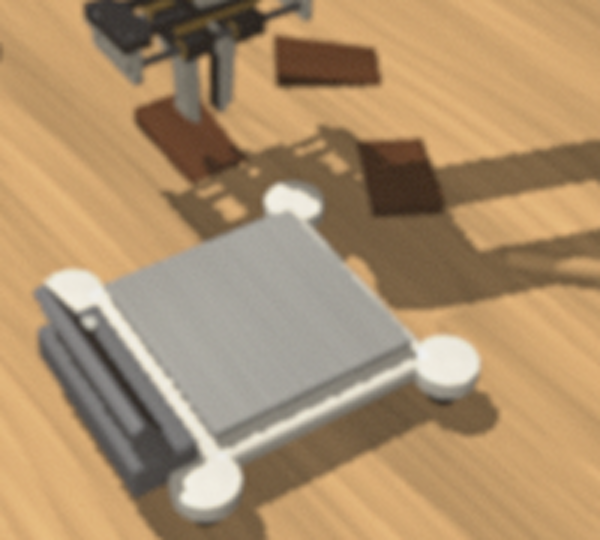

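```bash
python3 - <<'E'
from h import *
def proj(n,X):
    c=robot.get_calibration(n);v=R.from_rotvec(c['attitude']).as_matrix().T@(np.array(X)-c['eye'])
    return [c['cx']+c['fx']*v[0]/v[2],c['cy']+c['fy']*v[1]/v[2]]
for n,o in(('scene',(230,160)),('top',(200,70))):
    for X in([.5826,-.0938,.007],[.5826+.017,-.0938,.007],[.5826-.017,-.0938,.007],[.5762,-.2038,.01]):
        u=proj(n,X);print(n,X,np.round(u,1),'crop',(np.array(u)-o).round(1)*3)
E
python3 - <<'E'
import cv2
for n in ('scene',):
    import numpy as np
    for k in (1,2):
        p=np.load(f'scene{k}.npz')['p'][140:230,250:370]
        cv2.imwrite(f'pics/z{k}.png',cv2.resize(p,None,fx=6,fy=6,interpolation=2))
E
```

```text
scene [0.5826, -0.0938, 0.007] [298.2 208.4] crop [204.6 145.2]
scene [0.5996, -0.0938, 0.007] [293.  210.8] crop [189.  152.4]
scene [0.5656, -0.0938, 0.007] [303.3 206. ] crop [219.9 138. ]
scene [0.5762, -0.2038, 0.01] [277.  186.5] crop [141.   79.5]
top [0.5826, -0.0938, 0.007] [338.5 182. ] crop [415.5 336. ]
top [0.5996, -0.0938, 0.007] [338.5 176.1] crop [415.5 318.3]
top [0.5656, -0.0938, 0.007] [338.6 187.9] crop [415.8 353.7]
top [0.5762, -0.2038, 0.01] [377.3 183.9] crop [531.9 341.7]
```

View pics/z2.png

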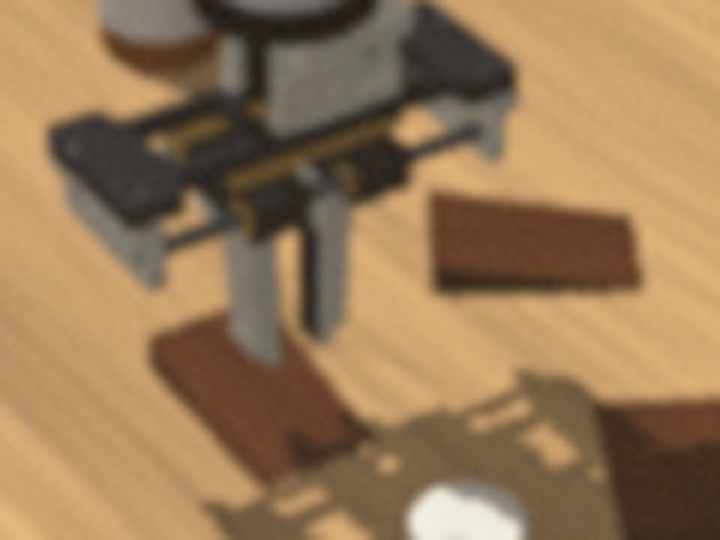

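View pics/z1.png

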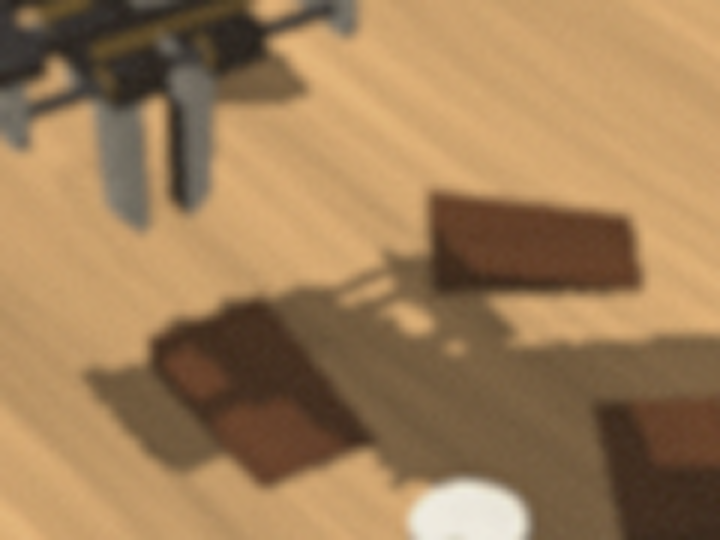

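Run:
```python
from h import *
for k,(us,ue,vs,ve) in {1:(262,288,150,182),2:(286,310,176,203)}.items():
    f=np.load(f'scene{k}.npz');p,d=f['p'],f['d'];P=cloud('scene',d)
    sub=P[vs:ve,us:ue].reshape(-1,3);pp=p[vs:ve,us:ue].reshape(-1,3).astype(int)
    m=(np.ptp(pp,axis=1)<30)&(d[vs:ve,us:ue].ravel()>.2)
    q=sub[m]; 
    for lo in (.0,.01,.02,.03,.04,.05,.06):
        s=q[(q[:,2]>=lo)&(q[:,2]<lo+.01)]
        if len(s): print(k,lo,len(s),s.min(0).round(3),s.max(0).round(3))
```

```text
1 0.05 9 [ 0.56  -0.202  0.053] [ 0.594 -0.194  0.059]
1 0.06 26 [ 0.558 -0.207  0.061] [ 0.603 -0.191  0.07 ]
2 0.01 3 [ 0.559 -0.137  0.011] [ 0.565 -0.128  0.014]
2 0.05 18 [ 0.567 -0.089  0.053] [ 0.608 -0.083  0.06 ]
2 0.06 41 [ 0.564 -0.096  0.06 ] [ 0.61  -0.082  0.07 ]
```

Run:
```python
from h import *
f=np.load('scene2.npz');p,d=f['p'],f['d'];P=cloud('scene',d)
for v in range(186,204):
    print(v,[(u,tuple(P[v,u].round(3)),tuple(p[v,u])) if d[v,u]>.2 else 0 for u in (291,293,295)])
```

```text
186 [(291, (np.float64(0.609), np.float64(-0.087), np.float64(0.097)), (np.uint8(102), np.uint8(114), np.uint8(119))), (293, (np.float64(0.604), np.float64(-0.085), np.float64(0.096)), (np.uint8(99), np.uint8(110), np.uint8(114))), (295, (np.float64(0.6), np.float64(-0.082), np.float64(0.096)), (np.uint8(95), np.uint8(111), np.uint8(122)))]
187 [(291, (np.float64(0.608), np.float64(-0.088), np.float64(0.093)), (np.uint8(102), np.uint8(114), np.uint8(120))), (293, (np.float64(0.604), np.float64(-0.085), np.float64(0.093)), (np.uint8(98), np.uint8(110), np.uint8(115))), (295, (np.float64(0.596), np.float64(-0.088), np.float64(0.088)), (np.uint8(96), np.uint8(111), np.uint8(122)))]
188 [(291, (np.float64(0.61), np.float64(-0.086), np.float64(0.092)), (np.uint8(102), np.uint8(114), np.uint8(120))), (293, (np.float64(0.603), np.float64(-0.086), np.float64(0.089)), (np.uint8(96), np.uint8(108), np.uint8(112))), (295, (np.float64(0.598), np.float64(-0.084), np.float64(0.088)), (np.uint8(97), np.uint8(111), np.uint8(121)))]
189 [(291, (np.float64(0.61), np.float64(-0.086), np.float64(0.089))
[... 4270 characters left out ...]
7), np.uint8(106)))]
202 [(291, (np.float64(0.585), np.float64(-0.123), np.float64(0.011)), (np.uint8(43), np.uint8(64), np.uint8(100))), (293, (np.float64(0.58), np.float64(-0.122), np.float64(0.009)), (np.uint8(43), np.uint8(64), np.uint8(100))), (295, (np.float64(0.573), np.float64(-0.121), np.float64(0.006)), (np.uint8(45), np.uint8(65), np.uint8(101)))]
203 [(291, (np.float64(0.584), np.float64(-0.124), np.float64(0.006)), (np.uint8(42), np.uint8(65), np.uint8(101))), (293, (np.float64(0.583), np.float64(-0.117), np.float64(0.011)), (np.uint8(44), np.uint8(66), np.uint8(100))), (295, (np.float64(0.578), np.float64(-0.115), np.float64(0.01)), (np.uint8(45), np.uint8(67), np.uint8(103)))]
```

The pictures disagree with my assumption. The wedge is unmoved, and the fingertips hang about 40 mm above the table although the reported z is 7 mm (tip at scene px (294,200), expected about (293,211)). I'll back off behind the heel and go down in small steps, checking by picture and force.

>>> {"fn": "drive_tool", "kwargs": {
  "steps": [
    {"tx": -0.1,"ty": 0,"tz": 0,"turn": 0,"jaw": 0.2},
    {"tx": -0.2,"ty": 0,"tz": 0,"turn": 0,"jaw": 0.2},
    {"tx": -0.3,"ty": 0,"tz": 0,"turn": 0,"jaw": 0.2},
    {"tx": -0.37,"ty": 0,"tz": 0,"turn": 0,"jaw": 0.2},
    {"tx": -0.37,"ty": 0,"tz": 0,"turn": 0,"jaw": 0.2},
    {"tx": -0.37,"ty": 0,"tz": 0.03,"turn": 0,"jaw": 0.2},
    {"tx": -0.37,"ty": 0,"tz": 0.05,"turn": 0,"jaw": 0.2},
    {"tx": -0.37,"ty": 0,"tz": 0.05,"turn": 0,"jaw": 0.2}
  ]
}}

```text
t: 5.1
tool_pos: [0.5743, -0.2043, -0.0097]
orientation: [-2.287, -2.15, 0.002]
force: [0.3, 0.3, 0.0]
opening: 0.0188
```

Run:
```python
from go import *
rel([.5785,-.172,.006],-.064)
n='scene'
p,d=robot.read_camera(n); np.savez(f"{n}3.npz",p=p,d=d)
cv2.imwrite(f'pics/{n}3.png',cv2.resize(p[130:230,240:370],None,fx=6,fy=6,interpolation=2))
P=cloud(n,d)
for v in range(160,192,2): print(v,[P[v,u].round(3).tolist() if d[v,u]>.2 else 0 for u in (272,274,276)])
```

```text
pos [ 0.5743 -0.2043 -0.0097] F [0.28 0.31 0.03] t 5.1 q [-0.43  0.32  1.63  0.    1.2  -0.36] Rz [-0.003  0.001 -1.   ] open 0.018816438883537383
shift(scaled) [ 0.1085  0.007  -0.0521] turn 0.0006681587802604853
160 [[0.608, -0.171, 0.129], [0.603, -0.171, 0.128], [0.599, -0.167, 0.128]]
162 [[0.608, -0.172, 0.123], [0.603, -0.171, 0.121], [0.597, -0.17, 0.12]]
164 [[0.594, -0.196, 0.097], [0.509, -0.32, -0.005], [0.506, -0.314, -0.003]]
166 [[0.594, -0.195, 0.092], [0.519, -0.305, 0.001], [0.513, -0.304, -0.002]]
168 [[0.594, -0.196, 0.085], [0.588, -0.196, 0.082], [0.517, -0.297, -0.004]]
170 [[0.596, -0.194, 0.08], [0.588, -0.197, 0.075], [0.527, -0.283, 0.002]]
172 [[0.595, -0.196, 0.072], [0.587, -0.199, 0.067], [0.531, -0.276, -0.0]]
174 [[0.593, -0.199, 0.063], [0.588, -0.197, 0.062], [0.537, -0.268, -0.001]]
176 [[0.596, -0.196, 0.059], [0.587, -0.199, 0.054], [0.542, -0.261, -0.002]]
178 [[0.596, -0.195, 0.053], [0.587, -0.199, 0.047], [0.548, -0.252, -0.001]]
180 [[0.596, -0.196, 0.046], [0.59, -0.195, 0.044], [0.554, -0.242, 0.001]]
182 [[0.595, -0.199, 0.037], [0.588, -0.199, 0.034], [0.558, -0.236, -0.001]]
184 [[0.573, -0.235, -0.001], [0.59, -0.196, 0.029], [0.563, -0.23, -0.003]]
186 [[0.579, -0.225, 0.0], [0.57, -0.228, -0.006], [0.568, -0.221, -0.002]]
188 [[0.582, -0.222, -0.004], [0.578, -0.217, -0.002], [0.576, -0.21, 0.001]]
190 [[0.588, -0.211, -0.001], [0.583, -0.21, -0.003], [0.581, -0.202, 0.001]]
```

View pics/scene3.png

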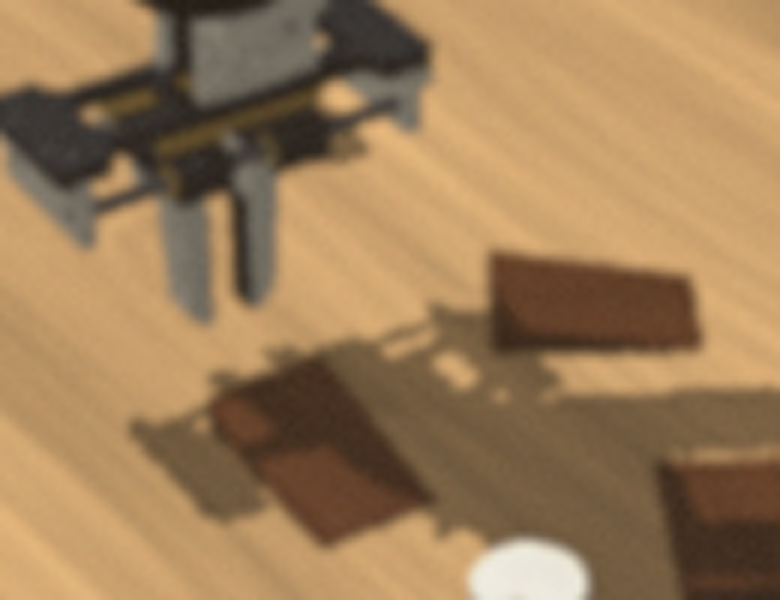

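The picture confirms it: the tips are at z≈0.028 while the state says −0.010, so there's a steady offset of about 38 mm. The wedge is untouched. I'll go down another 18 mm or so while watching the force.

>>> {"fn": "drive_tool", "kwargs": {
  "steps": [
    {"tx": 0,"ty": 0,"tz": 0.03,"turn": 0,"jaw": 0.2},
    {"tx": 0,"ty": 0,"tz": 0.05,"turn": 0,"jaw": 0.2},
    {"tx": 0,"ty": 0,"tz": 0.065,"turn": 0,"jaw": 0.2},
    {"tx": 0,"ty": 0,"tz": 0.065,"turn": 0,"jaw": 0.2}
  ]
}}

```text
t: 5.55
tool_pos: [0.5748, -0.2054, -0.0284]
orientation: [-2.289, -2.15, 0.001]
force: [0.0, -0.3, 0.1]
opening: 0.0186
```

Run:
```python
from go import *
rel([.5785,-.172,-.030],-.064)
n='scene'
p,d=robot.read_camera(n); np.savez(f"{n}4.npz",p=p,d=d)
cv2.imwrite(f'pics/{n}4.png',cv2.resize(p[130:230,240:370],None,fx=6,fy=6,interpolation=2))
P=cloud(n,d)
for v in range(178,198,1): print(v,[P[v,u].round(3).tolist() if d[v,u]>.2 else 0 for u in (272,274,276)])
```

```text
pos [ 0.5748 -0.2054 -0.0284] F [ 0.04 -0.33  0.11] t 5.55 q [-0.43  0.35  1.63  0.    1.16 -0.36] Rz [-0.002  0.001 -1.   ] open 0.018598720403666696
shift(scaled) [0.1118 0.0052 0.0055] turn 0.0004053593576434087
178 [[0.595, -0.197, 0.051], [0.589, -0.197, 0.049], [0.55, -0.248, 0.003]]
179 [[0.595, -0.198, 0.048], [0.589, -0.197, 0.046], [0.549, -0.249, -0.002]]
180 [[0.595, -0.197, 0.045], [0.588, -0.199, 0.04], [0.554, -0.243, 0.0]]
181 [[0.595, -0.198, 0.041], [0.591, -0.195, 0.041], [0.557, -0.237, 0.001]]
182 [[0.597, -0.195, 0.04], [0.591, -0.195, 0.037], [0.558, -0.236, -0.002]]
183 [[0.596, -0.198, 0.034], [0.59, -0.197, 0.033], [0.562, -0.231, -0.0]]
184 [[0.595, -0.199, 0.03], [0.59, -0.197, 0.029], [0.562, -0.23, -0.003]]
185 [[0.595, -0.199, 0.026], [0.59, -0.196, 0.026], [0.566, -0.225, -0.002]]
186 [[0.597, -0.196, 0.026], [0.59, -0.197, 0.022], [0.568, -0.222, -0.002]]
187 [[0.595, -0.2, 0.019], [0.591, -0.196, 0.019], [0.571, -0.218, -0.003]]
188 [0, [0.59, -0.198, 0.015], [0.574, -0.212, -0.001]]
189 [[0.598, -0.196, 0.016], [0.59, -0.198, 0.011], [0.576, -0.209, -0.002]]
190 [[0.588, -0.212, -0.002], [0.585, -0.206, 0.001], [0.578, -0.207, -0.004]]
191 [[0.59, -0.209, -0.003], [0.587, -0.203, -0.0], [0.584, -0.198, 0.002]]
192 [[0.594, -0.203, -0.001], [0.59, -0.198, 0.001], [0.586, -0.195, 0.0]]
193 [[0.595, -0.201, -0.002], [0.589, -0.2, -0.005], [0.588, -0.191, 0.001]]
194 [[0.597, -0.198, -0.003], [0.595, -0.192, -0.0], [0.591, -0.186, 0.001]]
195 [[0.601, -0.193, -0.002], [0.596, -0.189, -0.002], [0.591, -0.188, -0.003]]
196 [[0.603, -0.189, -0.002], [0.61, -0.168, 0.015], [0.605, -0.165, 0.014]]
197 [[0.608, -0.182, 0.002], [0.612, -0.164, 0.015], [0.607, -0.162, 0.014]]
```

View pics/scene4.png

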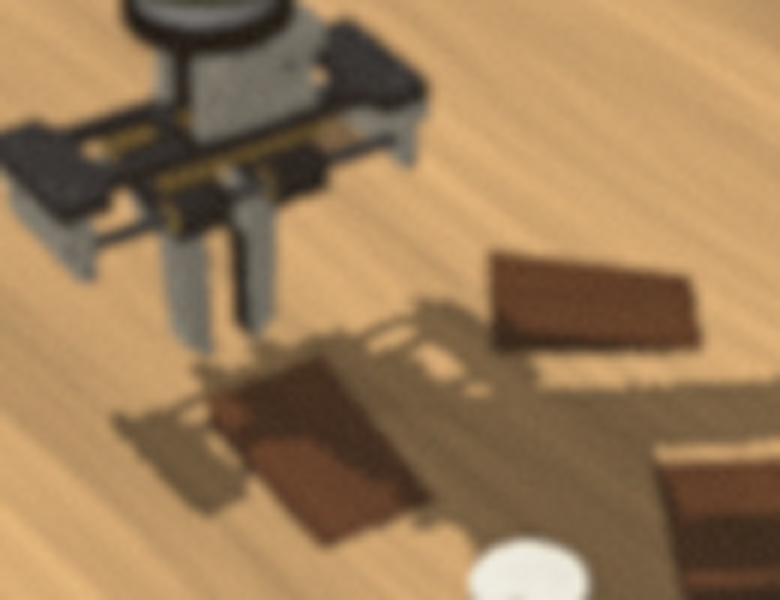

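>>> {"fn": "drive_tool", "kwargs": {
  "steps": [
    {"tx": 0.03,"ty": 0.006,"tz": 0.01,"turn": 0,"jaw": 0.2},
    {"tx": 0.07,"ty": 0.006,"tz": 0.01,"turn": 0,"jaw": 0.2},
    {"tx": 0.11,"ty": 0.006,"tz": 0.01,"turn": 0,"jaw": 0.2},
    {"tx": 0.15,"ty": 0.005,"tz": 0.01,"turn": 0,"jaw": 0.2},
    {"tx": 0.19,"ty": 0.004,"tz": 0.01,"turn": 0,"jaw": 0.2},
    {"tx": 0.23,"ty": 0.003,"tz": 0.01,"turn": 0,"jaw": 0.2},
    {"tx": 0.27,"ty": 0.002,"tz": 0.01,"turn": 0,"jaw": 0.2},
    {"tx": 0.31,"ty": 0.001,"tz": 0.01,"turn": 0,"jaw": 0.2},
    {"tx": 0.35,"ty": 0,"tz": 0.01,"turn": 0,"jaw": 0.2},
    {"tx": 0.39,"ty": -0.001,"tz": 0.01,"turn": 0,"jaw": 0.2},
    {"tx": 0.43,"ty": -0.002,"tz": 0.01,"turn": 0,"jaw": 0.2},
    {"tx": 0.43,"ty": -0.002,"tz": 0.01,"turn": 0,"jaw": 0.2}
  ]
}}

```text
t: 6.8
tool_pos: [0.5831, -0.0753, -0.0302]
orientation: [-2.288, -2.152, -0.0]
force: [0.5, 0.6, 0.1]
opening: 0.0185
```

Run:
```python
from go import *
rel([.585,-.024,-.031],-.064)
for n in("scene","top"):
    p,d=robot.read_camera(n); np.savez(f"{n}5.npz",p=p,d=d)
    b=(240,370,160,260) if n=='scene' else (240,370,130,230)
    cv2.imwrite(f'pics/{n}5.png',cv2.resize(p[b[2]:b[3],b[0]:b[1]],None,fx=6,fy=6,interpolation=2))
```

```text
pos [ 0.5831 -0.0753 -0.0302] F [0.5  0.6  0.12] t 6.8 q [-0.22  0.29  1.7   0.    1.15 -0.15] Rz [-0.  0. -1.] open 0.018484075457305876
shift(scaled) [ 0.1711 -0.0043  0.0026] turn 0.0008190377707585006
```

View pics/scene5.png

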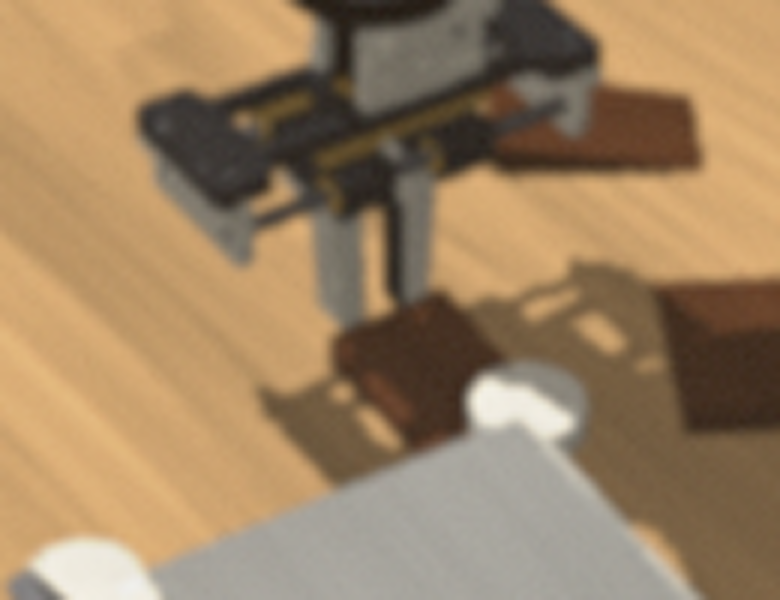

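View pics/top5.png

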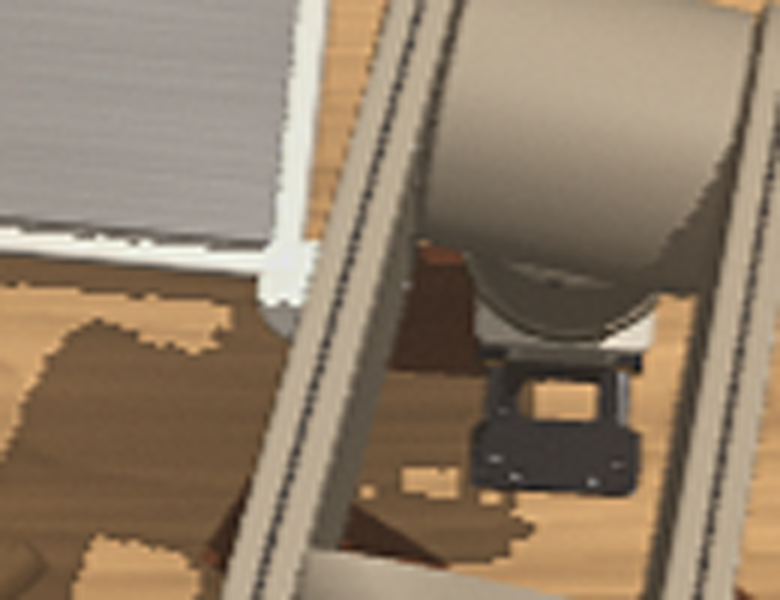

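Run:
```python
from h import *
print(onplane('scene',[[295.5,216.2],[311.9,208.5]],.018).round(4))
```

```text
[[ 0.6143 -0.0616  0.018 ]
 [ 0.5617 -0.0613  0.018 ]]
```

>>> {"fn": "drive_tool", "kwargs": {
  "steps": [
    {"tx": 0.03,"ty": -0.001,"tz": 0,"turn": 0,"jaw": 0.2},
    {"tx": 0.06,"ty": -0.002,"tz": 0,"turn": 0,"jaw": 0.2},
    {"tx": 0.09,"ty": -0.003,"tz": 0,"turn": 0,"jaw": 0.2},
    {"tx": 0.115,"ty": -0.003,"tz": 0,"turn": 0,"jaw": 0.2},
    {"tx": 0.135,"ty": -0.004,"tz": 0,"turn": 0,"jaw": 0.2},
    {"tx": 0.135,"ty": -0.004,"tz": 0,"turn": 0,"jaw": 0.2}
  ]
}}

```text
t: 7.5
tool_pos: [0.5845, -0.0355, -0.0302]
orientation: [-2.289, -2.152, -0.0]
force: [0.2, -0.1, -0.2]
opening: 0.0189
```

Run:
```python
from go import *
rel([.585,-.024,-.031],-.064)
for n in("scene",):
    p,d=robot.read_camera(n); np.savez(f"{n}6.npz",p=p,d=d)
    b=(240,370,160,260) if n=='scene' else (240,370,130,230)
    cv2.imwrite(f'pics/{n}6.png',cv2.resize(p[b[2]:b[3],b[0]:b[1]],None,fx=6,fy=6,interpolation=2))
```

```text
pos [ 0.5845 -0.0355 -0.0302] F [ 0.19 -0.1  -0.19] t 7.5 q [-0.15  0.29  1.71  0.    1.14 -0.09] Rz [-0.  0. -1.] open 0.018850648605613647
shift(scaled) [ 0.0385 -0.0007  0.0027] turn 0.0006882829152627588
```

View pics/scene6.png

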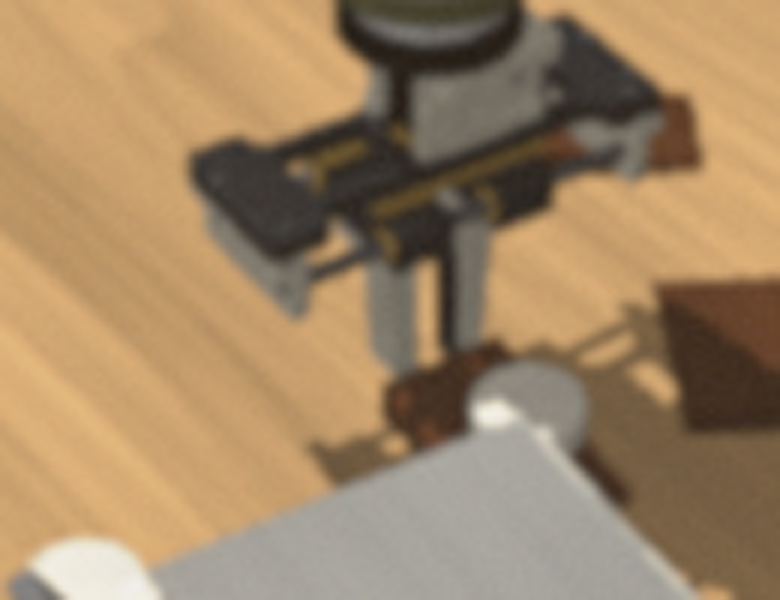

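>>> {"fn": "drive_tool", "kwargs": {
  "steps": [
    {"tx": 0.007,"ty": 0,"tz": 0,"turn": 0,"jaw": 0.2},
    {"tx": 0.014,"ty": 0,"tz": 0,"turn": 0,"jaw": 0.2},
    {"tx": 0.02,"ty": 0,"tz": 0,"turn": 0,"jaw": 0.2}
  ]
}}

```text
t: 7.85
tool_pos: [0.5849, -0.0307, -0.0302]
orientation: [2.291, 2.15, -0.0]
force: [-0.8, -0.8, -0.0]
opening: 0.0186
```

>>> {"fn": "drive_tool", "kwargs": {
  "steps": [
    {"tx": 0.005,"ty": 0,"tz": 0,"turn": 0,"jaw": 0.2},
    {"tx": 0.01,"ty": 0,"tz": 0,"turn": 0,"jaw": 0.2}
  ]
}}

```text
t: 8.05
tool_pos: [0.5851, -0.0282, -0.0302]
orientation: [2.29, 2.15, -0.001]
force: [-1.3, -5.4, -0.3]
opening: 0.0186
```

>>> {"fn": "drive_tool", "kwargs": {
  "steps": [
    {"tx": 0.004,"ty": 0,"tz": 0,"turn": 0,"jaw": 0.2},
    {"tx": 0.007,"ty": 0,"tz": 0,"turn": 0,"jaw": 0.2}
  ]
}}

```text
t: 8.25
tool_pos: [0.5852, -0.0266, -0.0301]
orientation: [2.29, 2.15, -0.002]
force: [-0.7, -7.8, 0.2]
opening: 0.0183
```

>>> {"fn": "drive_tool", "kwargs": {
  "steps": [
    {"tx": 0.002,"ty": 0,"tz": 0,"turn": 0,"jaw": 0.2},
    {"tx": 0.003,"ty": 0,"tz": 0,"turn": 0,"jaw": 0.2},
    {"tx": 0.003,"ty": 0,"tz": 0,"turn": 0,"jaw": 0.2}
  ]
}}

```text
t: 8.55
tool_pos: [0.5852, -0.026, -0.0301]
orientation: [2.29, 2.149, -0.002]
force: [-0.7, -7.3, 0.0]
opening: 0.0183
```

Run:
```python
from go import *
rel([.589,.04,-.031],-.064)
ims=[]
for n in("scene","top"):
    p,d=robot.read_camera(n); np.savez(f"{n}7.npz",p=p,d=d)
p=np.load('scene7.npz')['p'];q=np.load('scene6.npz')['p']
b=(235,395,200,340)
c=[cv2.resize(a[b[2]:b[3],b[0]:b[1]],None,fx=2.5,fy=2.5,interpolation=2) for a in(q,p)]
cv2.imwrite('pics/scene7.png',np.hstack(c))
# lug motion
for k in (6,7):
    f=np.load(f'scene{k}.npz');p=f['p'];P=cloud('scene',f['d'])
    m=(np.ptp(p.astype(int),axis=2)<25)&(p.mean(2)>120)&(P[...,2]>.05)&(P[...,2]<.064)&(P[...,0]>.6)&(P[...,0]<.79)&(P[...,1]>.03)&(P[...,1]<.24)
    q=P[m];A=np.c_[q[:,:2]-[.697,.13],np.ones(len(q))];print(k,len(q),np.linalg.lstsq(A,q[:,2],rcond=None)[0].round(4))
```

```text
pos [ 0.5852 -0.026  -0.0301] F [-0.68 -7.27  0.  ] t 8.55 q [-0.13  0.29  1.71 -0.    1.14 -0.07] Rz [-0.    -0.002 -1.   ] open 0.018313771368717535
shift(scaled) [ 0.2205 -0.0014  0.0025] turn 0.00025337745445437414
6 4165 [0.0013 0.0016 0.0562]
7 4176 [-0.0008 -0.0006  0.0563]
```

View pics/scene7.png

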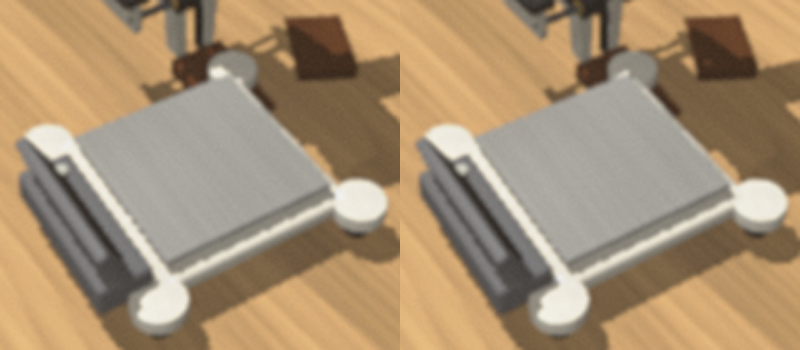

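Run:
```python
from h import *
f=np.load('scene5.npz');P=cloud('scene',f['d'])  # TCP (.583,-.075,-.030)
q=P[(f['d']>.2)]; 
m=(abs(q[:,0]-.583)<.12)&(abs(q[:,1]+.075)<.06)&(q[:,2]>.03)&(q[:,2]<.2)
q=q[m]
for lo in np.arange(-.12,.12,.01):
    s=q[(q[:,0]-.583>=lo)&(q[:,0]-.583<lo+.01)]
    if len(s): print(round(lo,2),len(s),'zmin',np.percentile(s[:,2],[1,5,25]).round(3))
```

```text
-0.1 7 zmin [0.133 0.133 0.134]
-0.09 75 zmin [0.098 0.118 0.133]
-0.08 135 zmin [0.094 0.096 0.104]
-0.07 83 zmin [0.105 0.108 0.127]
-0.06 36 zmin [0.106 0.107 0.111]
-0.05 27 zmin [0.102 0.105 0.108]
-0.04 70 zmin [0.1   0.106 0.126]
-0.03 131 zmin [0.039 0.058 0.114]
-0.02 157 zmin [0.034 0.04  0.072]
-0.01 205 zmin [0.034 0.039 0.072]
-0.0 103 zmin [0.104 0.108 0.127]
0.01 236 zmin [0.034 0.053 0.125]
0.02 281 zmin [0.031 0.038 0.07 ]
0.03 210 zmin [0.069 0.093 0.115]
0.04 109 zmin [0.094 0.099 0.107]
0.05 47 zmin [0.105 0.106 0.118]
0.06 58 zmin [0.104 0.106 0.128]
0.07 89 zmin [0.106 0.108 0.133]
0.08 167 zmin [0.091 0.094 0.102]
0.09 146 zmin [0.096 0.104 0.121]
```

>>> {"fn": "drive_tool", "kwargs": {
  "steps": [
    {"tx": -0.02,"ty": 0,"tz": 0,"turn": 0,"jaw": 0.2},
    {"tx": -0.06,"ty": 0,"tz": 0,"turn": 0,"jaw": 0.2},
    {"tx": -0.14,"ty": 0,"tz": 0,"turn": 0,"jaw": 0.2},
    {"tx": -0.14,"ty": 0,"tz": -0.1,"turn": 0,"jaw": 0},
    {"tx": -0.14,"ty": 0,"tz": -0.25,"turn": 0,"jaw": 0},
    {"tx": -0.14,"ty": 0,"tz": -0.34,"turn": 0,"jaw": 0},
    {"tx": -0.14,"ty": 0,"tz": -0.34,"turn": 0,"jaw": 0}
  ]
}}

```text
t: 9.35
tool_pos: [0.5865, -0.0678, 0.0777]
orientation: [2.285, 2.145, 0.009]
force: [0.9, -0.1, 0.1]
opening: 0.0003
```

Run:
```python
from go import *
rel([.589,.04,.030],-.064)
for n in("scene","top"):
    p,d=robot.read_camera(n); np.savez(f"{n}8.npz",p=p,d=d)
    b=(235,395,160,340) if n=='scene' else (210,370,70,230)
    cv2.imwrite(f'pics/{n}8.png',cv2.resize(p[b[2]:b[3],b[0]:b[1]],None,fx=3.3,fy=3.3,interpolation=2))
    if n=='scene':
        P=cloud(n,d)
        m=(np.ptp(p.astype(int),axis=2)<25)&(p.mean(2)>120)&(P[...,2]>.05)&(P[...,2]<.064)&(P[...,0]>.6)&(P[...,0]<.79)&(P[...,1]>.03)&(P[...,1]<.24)
        q=P[m];A=np.c_[q[:,:2]-[.697,.13],np.ones(len(q))];print(len(q),np.linalg.lstsq(A,q[:,2],rcond=None)[0].round(4))
```

```text
pos [ 0.5865 -0.0678  0.0777] F [ 0.95 -0.07  0.1 ] t 9.35 q [-0.2   0.16  1.64  0.    1.33 -0.14] Rz [ 0.009 -0.001 -1.   ] open 0.00034666701177465774
shift(scaled) [ 0.3594 -0.016   0.1585] turn 0.00025691358660766896
4168 [-0.0002  0.0008  0.0563]
```

View pics/scene8.png

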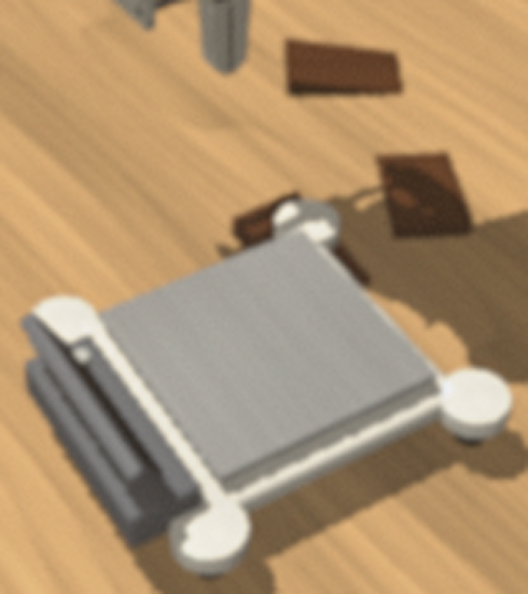

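View pics/top8.png

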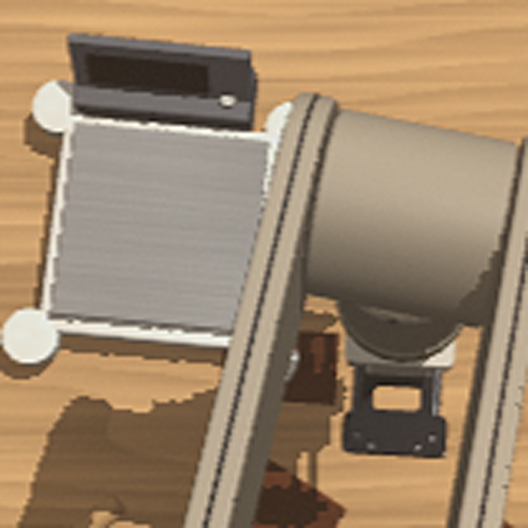

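>>> {"fn": "drive_tool", "kwargs": {
  "steps": [
    {"tx": 0.12,"ty": -0.01,"tz": 0,"turn": 0,"jaw": 0},
    {"tx": 0.24,"ty": -0.012,"tz": 0,"turn": 0,"jaw": 0},
    {"tx": 0.355,"ty": -0.014,"tz": 0,"turn": 0,"jaw": 0},
    {"tx": 0.355,"ty": -0.014,"tz": 0,"turn": 0,"jaw": 0},
    {"tx": 0.355,"ty": -0.014,"tz": 0.1,"turn": 0,"jaw": 0},
    {"tx": 0.355,"ty": -0.014,"tz": 0.17,"turn": 0,"jaw": 0},
    {"tx": 0.355,"ty": -0.014,"tz": 0.2,"turn": 0,"jaw": 0},
    {"tx": 0.355,"ty": -0.014,"tz": 0.2,"turn": 0,"jaw": 0}
  ]
}}

```text
t: 10.25
tool_pos: [0.5826, 0.0394, 0.009]
orientation: [-2.288, -2.148, 0.006]
force: [-0.4, 0.5, 0.3]
opening: 0.0004
```

Run:
```python
from go import *
rel([.589,.04,.006],-.064)
n='scene'
p,d=robot.read_camera(n); np.savez(f"{n}9.npz",p=p,d=d)
cv2.imwrite(f'pics/{n}9.png',cv2.resize(p[170:270,270:400],None,fx=6,fy=6,interpolation=2))
```

```text
pos [0.5826 0.0394 0.009 ] F [-0.38  0.48  0.25] t 10.25 q [-0.02  0.24  1.69 -0.    1.22  0.04] Rz [-0.005 -0.    -1.   ] open 0.00039060913520155003
shift(scaled) [0.0032 0.0211 0.0098] turn 0.00021877515068181413
```

View pics/scene9.png

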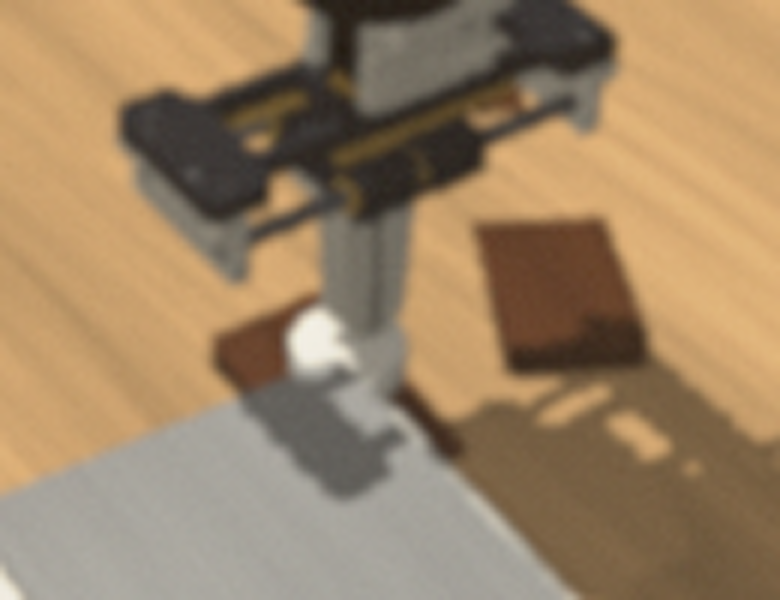

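>>> {"fn": "drive_tool", "kwargs": {
  "steps": [
    {"tx": 0,"ty": 0.018,"tz": 0,"turn": 0,"jaw": 0},
    {"tx": 0,"ty": 0.018,"tz": 0.004,"turn": 0,"jaw": 0},
    {"tx": 0,"ty": 0.018,"tz": 0.008,"turn": 0,"jaw": 0}
  ]
}}

```text
t: 10.6
tool_pos: [0.5917, 0.0395, 0.0106]
orientation: [2.289, 2.149, 0.002]
force: [0.8, 0.3, -0.4]
opening: 0.0005
```

>>> {"fn": "drive_tool", "kwargs": {
  "steps": [
    {"tx": 0,"ty": 0,"tz": 0.003,"turn": 0,"jaw": 0},
    {"tx": 0,"ty": 0,"tz": 0.005,"turn": 0,"jaw": 0}
  ]
}}

```text
t: 10.8
tool_pos: [0.5906, 0.0397, 0.0081]
orientation: [2.29, 2.15, 0.0]
force: [-0.2, -0.2, 0.7]
opening: 0.0007
```

>>> {"fn": "drive_tool", "kwargs": {
  "steps": [
    {"tx": 0,"ty": 0,"tz": 0.003,"turn": 0,"jaw": 0},
    {"tx": 0,"ty": 0,"tz": 0.003,"turn": 0,"jaw": 0}
  ]
}}

```text
t: 11.0
tool_pos: [0.5903, 0.0397, 0.0069]
orientation: [-2.29, -2.151, 0.0]
force: [0.4, -0.4, -0.6]
opening: 0.0008
```

>>> {"fn": "drive_tool", "kwargs": {
  "steps": [
    {"tx": 0,"ty": 0,"tz": 0.003,"turn": 0,"jaw": 0},
    {"tx": 0,"ty": 0,"tz": 0.005,"turn": 0,"jaw": 0}
  ]
}}

```text
t: 11.2
tool_pos: [0.5905, 0.0397, 0.0055]
orientation: [-2.29, -2.15, 0.0]
force: [0.8, -0.1, -0.2]
opening: 0.0006
```

>>> {"fn": "drive_tool", "kwargs": {
  "steps": [
    {"tx": 0,"ty": 0,"tz": 0.003,"turn": 0,"jaw": 0},
    {"tx": 0,"ty": 0,"tz": 0.003,"turn": 0,"jaw": 0}
  ]
}}

```text
t: 11.4
tool_pos: [0.5904, 0.0397, 0.0044]
orientation: [-2.29, -2.15, 0.0]
force: [-0.2, -1.0, -0.4]
opening: 0.0005
```

>>> {"fn": "drive_tool", "kwargs": {
  "steps": [
    {"tx": 0,"ty": 0,"tz": 0.003,"turn": 0,"jaw": 0},
    {"tx": 0,"ty": 0,"tz": 0.005,"turn": 0,"jaw": 0}
  ]
}}

```text
t: 11.6
tool_pos: [0.5906, 0.0396, 0.0042]
orientation: [-2.29, -2.151, 0.0]
force: [-6.6, 0.2, 12.5]
opening: 0.0002
```

>>> {"fn": "drive_tool", "kwargs": {
  "steps": [
    {"tx": 0,"ty": 0,"tz": 0.003,"turn": 0,"jaw": 0},
    {"tx": 0,"ty": 0,"tz": 0.003,"turn": 0,"jaw": 0}
  ]
}}

```text
t: 11.8
tool_pos: [0.5906, 0.0396, 0.0041]
orientation: [2.29, 2.151, -0.0]
force: [-8.8, 0.8, 15.6]
opening: 0.0005
```

Run:
```python
from go import *
n='scene'
p,d=robot.read_camera(n); np.savez(f"{n}10.npz",p=p,d=d)
rel([.589,.04,.004],-.064)
cv2.imwrite(f'pics/{n}10.png',cv2.resize(p[170:270,270:400],None,fx=6,fy=6,interpolation=2))
for k in (0,8,9,10):
    f=np.load(f'scene{k}.npz');p=f['p'];P=cloud('scene',f['d'])
    m=(np.ptp(p.astype(int),axis=2)<25)&(p.mean(2)>120)&(P[...,2]>.05)&(P[...,2]<.064)&(P[...,0]>.64)&(P[...,0]<.79)&(P[...,1]>.05)&(P[...,1]<.24)
    q=P[m];A=np.c_[q[:,:2]-[.697,.13],np.ones(len(q))];print(k,len(q),np.linalg.lstsq(A,q[:,2],rcond=None)[0].round(4),end=' ')
    w=cv2.morphologyEx((p.min(2)>165).astype(np.uint8),cv2.MORPH_OPEN,np.ones((7,7)))
    kk,l,s,ce=cv2.connectedComponentsWithStats(w)
    print([ce[i].round(1).tolist() for i in range(1,kk) if 60<s[i,4]<700 and ce[i][1]>200])
```

```text
pos [0.5906 0.0396 0.004 ] F [-8.77 -0.14 16.46] t 11.85 q [-0.02  0.26  1.68 -0.    1.21  0.04] Rz [-0. -0. -1.] open 0.0005713615435282602
shift(scaled) [ 0.0009 -0.0053  0.0001] turn 0.00039573225880601496
0 3587 [-0.0005  0.0031  0.0562] [[327.7, 226.0], [256.1, 255.6], [378.3, 279.6], [300.5, 319.8]]
8 3640 [-0.0009  0.0004  0.0563] [[255.9, 255.6], [377.9, 279.7], [300.5, 319.9]]
9 3507 [-0.0003  0.0001  0.0563] [[255.9, 255.7], [377.9, 279.9], [300.6, 319.6]]
10 3432 [-0.0011  0.0008  0.0562] [[255.9, 255.7], [377.9, 279.9], [300.6, 319.6]]
```

View pics/scene10.png

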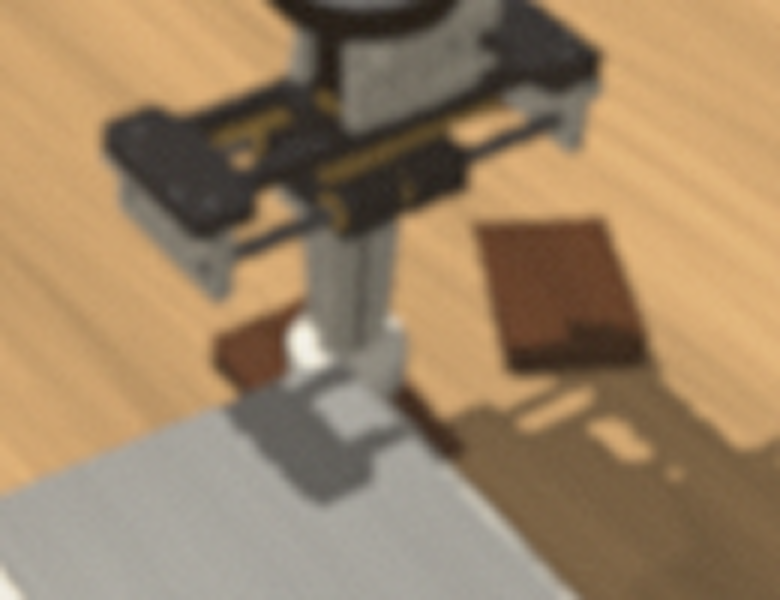

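The press reads 16 N, the lug doesn't give, and the scale has neither tilted nor shifted (the other lugs are within 0.2 px of where they were before the press). I'll hold briefly, then lift off and retreat.

>>> {"fn": "drive_tool", "kwargs": {
  "steps": [
    {"tx": 0,"ty": 0,"tz": 0,"turn": 0,"jaw": 0},
    {"tx": 0,"ty": 0,"tz": 0,"turn": 0,"jaw": 0},
    {"tx": 0,"ty": 0,"tz": 0,"turn": 0,"jaw": 0},
    {"tx": 0,"ty": 0,"tz": 0,"turn": 0,"jaw": 0}
  ]
}}

```text
t: 12.25
tool_pos: [0.5906, 0.0396, 0.0041]
orientation: [2.29, 2.151, -0.0]
force: [-9.5, 0.0, 16.3]
opening: 0.0008
```

>>> {"fn": "drive_tool", "kwargs": {
  "steps": [
    {"tx": 0,"ty": 0,"tz": -0.01,"turn": 0,"jaw": 0},
    {"tx": 0,"ty": 0,"tz": -0.06,"turn": 0,"jaw": 0},
    {"tx": 0,"ty": 0,"tz": -0.2,"turn": 0,"jaw": 0},
    {"tx": 0,"ty": 0,"tz": -0.35,"turn": 0,"jaw": 0},
    {"tx": -0.2,"ty": -0.1,"tz": -0.45,"turn": 0,"jaw": 0},
    {"tx": -0.35,"ty": -0.3,"tz": -0.45,"turn": 0,"jaw": 0},
    {"tx": -0.5,"ty": -0.5,"tz": -0.45,"turn": 0,"jaw": 0},
    {"tx": -0.5,"ty": -0.5,"tz": -0.45,"turn": 0,"jaw": 0},
    {"tx": -0.5,"ty": -0.5,"tz": -0.45,"turn": 0,"jaw": 0}
  ]
}}

```text
t: 13.15
tool_pos: [0.4289, -0.1024, 0.1381]
orientation: [2.291, 2.148, -0.001]
force: [-0.2, 0.2, -0.2]
opening: 0.0006
```

Run:
```python
from go import *
rel([.589,.04,.004],-.064)
for n in("scene","top"):
    p,d=robot.read_camera(n); np.savez(f"{n}11.npz",p=p,d=d)
    b=(235,395,160,340) if n=='scene' else (210,370,70,230)
    cv2.imwrite(f'pics/{n}11.png',cv2.resize(p[b[2]:b[3],b[0]:b[1]],None,fx=3.3,fy=3.3,interpolation=2))
for n in("scene","top"):
  for k in (0,11):
    f=np.load(f'{n}{k}.npz');p=f['p'];P=cloud(n,f['d'])
    m=(np.ptp(p.astype(int),axis=2)<25)&(p.mean(2)>110)&(P[...,2]>.05)&(P[...,2]<.064)&(P[...,0]>.62)&(P[...,0]<.79)&(P[...,1]>.04)&(P[...,1]<.24)
    q=P[m];A=np.c_[q[:,:2]-[.697,.13],np.ones(len(q))];print(n,k,len(q),np.linalg.lstsq(A,q[:,2],rcond=None)[0].round(4),end=' ')
    w=cv2.morphologyEx((p.min(2)>165).astype(np.uint8),cv2.MORPH_OPEN,np.ones((7,7)))
    kk,l,s,ce=cv2.connectedComponentsWithStats(w)
    print([ce[i].round(1).tolist() for i in range(1,kk) if 60<s[i,4]<700 and -.05<np.median(P[l==i][:,2])<.1])
```

```text
pos [ 0.4289 -0.1024  0.1381] F [-0.21  0.18 -0.2 ] t 13.15 q [-0.35 -0.29  1.96 -0.    1.47 -0.29] Rz [ 0.    -0.001 -1.   ] open 0.0006424812787620091
shift(scaled) [0.5084 0.5017 0.4467] turn -0.00014500024786117427
scene 0 4124 [-0.0002  0.0024  0.0562] [[206.1, 158.1], [327.7, 226.0], [256.1, 255.6], [378.3, 279.6], [300.5, 319.8]]
scene 11 4169 [-0.0013  0.      0.0563] [[206.6, 158.0], [327.3, 226.0], [256.0, 255.6], [377.9, 279.6], [300.4, 320.1]]
top 0 3362 [ 0.0003 -0.0004  0.0565] [[225.5, 102.5], [298.1, 108.6], [442.5, 138.6], [218.6, 171.2], [290.4, 177.5]]
top 11 3366 [-0.0004 -0.001   0.0566] [[225.5, 102.5], [298.0, 108.9], [442.6, 138.6], [218.5, 171.2], [290.4, 177.5]]
```

View pics/scene11.png

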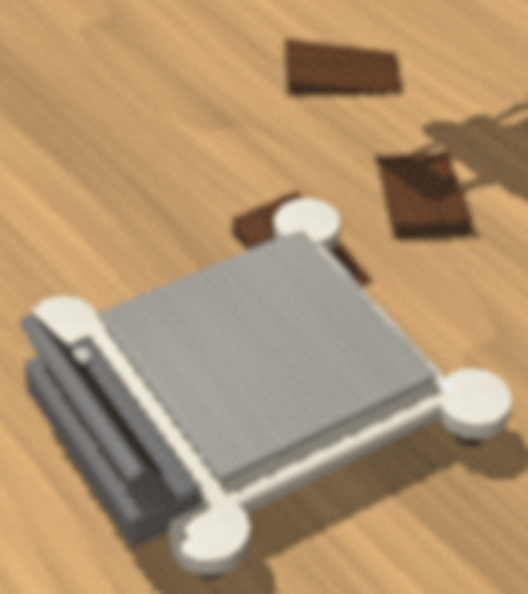

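View pics/top11.png

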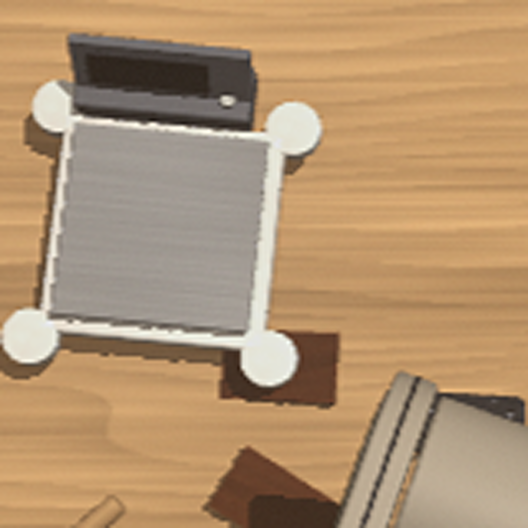

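```bash
python3 -c "
from plant import robot
print(robot.read_state()['t'],robot.read_state()['dq'].round(4)); print(robot.close_job())"
```

```text
13.25 [ 0.0455  0.0521 -0.0448  0.0189 -0.0254  0.0449]
the job is handed in; nothing more can be done
None
```

I slid the farthest wedge, thin edge first, under the short foot until it was snug. I then pressed the lug above the foot, took the hand away and handed the job in at 13.25 s.

- **Push:** the force rose from under 1 N to about 7–8 N. I stopped about 3 mm past first contact.
- **Press:** I held about 16 N on the lug for roughly half a second. It gave no more than about 0.1 mm, within the reading's noise. There was also a sideways force of about 9 N during the press, but the scale did not shift.
- **Last pictures:** the wedge sits under the lug. All four lugs are within 0.4 px of where they started, about 1 mm. The platter's tilt is 0.0013 rad or less in both views, which is within the noise. The hand is clear, with no contact force reading.
- **Bystanders:** the tub did not move, to within 0.5 px. I did not measure the syrup bottle or the spoon at the end; the arm's path stayed clear of both.

**Disagreement found:** the reported tool height read about 38 mm lower than the cameras showed. My first push therefore passed above the wedge without touching it. I corrected for this from the pictures, and the lug contact height agreed with the correction.

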